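# Morning check of the parcel scale

## Robot

A 6-joint arm with a two-finger parallel gripper is mounted at the origin on the work surface. World frame = base frame: x ahead of the robot, y to its left, z up, the work surface at z = 0. Lengths are in mm, angles in rad, forces in N, time in s.
With the tool pointing down it reaches from about 300 to 775 mm from the base axis. Payload 14.6 kg.
Tool frame: the origin (TCP) lies between the finger pads; the fingertips stand 11 mm ahead of it and the grasp point (between the pads) lies 8 mm behind it; z points along the fingers, y is the direction in which the jaws open and shut (so a half turn about z gives the same grasp; the last joint's range is limited). The gripper opens to 94 mm and grips with 3 to 60 N. Pads are 16 mm wide; open, the fingers measure 119 mm over their backs; the gripper's body (75 mm by 177 mm) begins 78 mm behind the grasp point.
Start: joints at [1.164, 0.3, 1.521, -0, 1.321, -0.067], TCP at [183.311, 518.542, 216.446] pointing down, gripper open.
Joint ranges: [-3.03, 3.03], [-0.79, 2.21], [0.23, 2.52], [-1.04, 4.18], [0, 3.07], [-2.55, 2.55]. Speed limits (rad/s): [2.22, 2.22, 2.57, 3.14, 3.14, 3.14].

## Interface

Orientations are given as [roll, pitch, yaw] about the fixed x, y, z axes, in that order (R = Rz(yaw) Ry(pitch) Rx(roll)).
In Python, from cell import * gives the robot as it stands.
- The arm moves only by the tool arm_command, never from a script. Its argument "deltas" is a list of rows, each an object with "xyz": the shift along the world's x, y, z in m, a list of three; "turn": the turn, a rotation vector about the world's x, y, z in rad, a list of three. A call has 1 to 12 rows; each row shifts and turns the commanded pose from where the row before left it; what a row does not reach is not made up. A row lasts 1/8 s, in which the tool goes at most 62.5 mm and 10.7 degrees, less where a joint would pass 70% of its speed; a pose out of reach is approached as far as the arm can. A call with a gripper value outside its range is refused whole. "gripper" is the closure, from 0 (fully open) to 1 (shut), set as the call begins (left out, the last holds). The fingers move at their own pace and stop on an object; "force" is the grip in N (left out, the last holds). Time passes only in rows, so rows that do not move let the fingers close. It gives the time, the measured TCP pose, the force and the opening at its end, in the units of the state.
- read_state(): the state, without advancing time (a new reading comes with each control period).
- camera(name): name is "scene" or "top" or "wrist"; returns a dict with "color" (420x560x3 uint8, red, green, blue), "fx", "fy", "cx", "cy" (pixels), "k1" (the pictures are not rectified: a ray, as slopes to the right and down, at radius r is drawn at 1 + k1 r^2 times it, then the intrinsics apply), "rvec" (rotation vector, rad) and "tvec" (3), from world to camera coordinates, as OpenCV has them; the wrist camera has in their place "mount" (4x4, takes a point from camera to tool coordinates, whose origin is the TCP and whose axes are the flange's). Camera axes: x right, y down, z forward; pixel columns grow to the right and rows downward; lengths in mm; the calibration is good to about 2 mm. A picture is of the moment at which its call begins: read the wrist's pose just before it. There is no depth.
- sign_off(): hands the job in, once; it reports no verdict.
The state is a dict: "clock": time; "joints": joint angles; "qd": joint speeds; "effort": joint torques, N m; "eef_pos": TCP position; "eef_rot": TCP orientation; "wrist_force": force on the tool from outside, world axes, zero at the start; "moment": the same for the moment, N m; "finger_gap": finger opening in mm.
Only numpy, scipy, OpenCV 4.12 (cv2) and the standard library are available. Lean on these libraries where they do the work, as an engineer would, in place of code of your own. Each camera call takes 0.05 s, during which the arm holds its last target.

## Task

Run the morning check of the parcel scale with shut fingertips: press the blue key fully down (it stays down), then lightly tap the top of the brass weight standing on the pan so that the pan dips a few millimetres, then press the green key fully down. Do it gently and in that order, touching the weight only between the two keys, and leave the yellow key up. Pick nothing up: the weight stays standing where it is, the other things on the cart are not disturbed, and the hand ends clear.

Things in the scene. Friction and masses are not known exactly. Their poses are not given: they have to be found in the camera images.
- key_blue (a joint): Blue round push key, 32 mm across, standing 12 mm proud of its own white square housing (46 x 46 mm, 16 mm high) on the black console. Value: how far it has been pushed down in m, 0 (up) to 0.008 (fully down, at its stop), measured against the housing. No return spring: it moves under about 3 N and stays where it is left. The housing sits on a soft rubber cushion that gives 1 mm per 2.5 N (up to 8 mm) and comes back. Pressed first.
- key_blue_top (a point): centre of the flat top of the blue key, 58 mm above the deck when up; it goes down with the key. The three keys stand in a row 68 mm apart, in any order
- key_green (a joint): Green round push key, 32 mm across, standing 12 mm proud of its own white square housing (46 x 46 mm, 16 mm high) on the black console. Value: how far it has been pushed down in m, 0 (up) to 0.008 (fully down, at its stop), measured against the housing. No return spring: it moves under about 3 N and stays where it is left. The housing sits on a soft rubber cushion that gives 1 mm per 2.5 N (up to 8 mm) and comes back. Pressed last.
- key_green_top (a point): centre of the flat top of the green key, 58 mm above the deck when up; it goes down with the key. The three keys stand in a row 68 mm apart, in any order
- key_yellow (a joint): Yellow round push key, 32 mm across, standing 12 mm proud of its own white square housing (46 x 46 mm, 16 mm high) on the black console. Value: how far it has been pushed down in m, 0 (up) to 0.008 (fully down, at its stop), measured against the housing. No return spring: it moves under about 3 N and stays where it is left. The housing sits on a soft rubber cushion that gives 1 mm per 2.5 N (up to 8 mm) and comes back. Not to be pressed.
- key_yellow_top (a point): centre of the flat top of the yellow key, 58 mm above the deck when up; it goes down with the key. The three keys stand in a row 68 mm apart, in any order
- console: Black fixed block, 100 x 220 x 30 mm, that carries the row of three keys along its y axis (the long side). Origin at the centre of its underside, on the deck.
- scale: Grey fixed parcel scale, 200 x 200 mm, body 55 mm high, with a bright 190 x 190 mm pan above it. Origin at the centre of its underside, on the deck; z up.
- pan (a joint): Dip of the scale's pan in m, straight down: 0 with the brass weight standing on it (pan top then 82 mm above the deck), growing downward to 0.012 at the stop. Soft spring: about 1 N more for each mm of dip; it comes back by itself.
- weight: Brass parcel weight of 0.95 kg, loose on the pan: round, 56 mm across and 40 mm high, with a neck and a flat-topped knob 32 mm across, 66 mm high in all. Origin at the centre of its underside; z up.
- weight_top (a point): centre of the flat top of the brass weight's knob, about 148 mm above the deck. It yields about 1 mm per N with the pan below it
- mug: White ceramic mug, loose on the deck, 82 mm across, 92 mm high, handle to its +y. Origin at the centre of its underside. Bystander.
- whistle: Red plastic whistle lying flat on the deck, about 50 mm long, 18 mm high. Origin under its round part. Bystander.
- tape: Orange roll of parcel tape lying flat, 100 mm across, 48 mm high. Origin at the centre of its underside. Bystander.
- carton: Small cardboard carton, 110 x 150 x 80 mm high. Origin at the centre of its underside. Bystander.
Mind the look-alikes: they are no part of the job. What is meant by the weight is not purple, and is the smaller of those in its own colour.

How it is judged (in metres and radians):
On the way, in this order (a step that is already met when the one before it is completed fails the run):
1. the blue key is pressed fully down (6 mm or more of its 8) (value of joint key_blue above 0.006 m), for 0.1 s.
2. the fingers tap the weight from above with 1 N or more and the pan dips by 1 mm or more (contact force between the fingers and weight above 1 N and value of joint pan above 0.001 m), for 0.05 s.
3. the green key is pressed fully down (6 mm or more of its 8) (value of joint key_green above 0.006 m), for 0.1 s.
At the end, for the whole second after the job is handed in: Blue and green keys at least 6 mm down, yellow less than 2 mm; the weight at rest upright on the pan, within 15 mm of where it stood; mug, whistle, tape and carton within 20 mm of where they were (value of joint each of key_blue, key_green above 0.006 m and value of joint key_yellow below 0.002 m and angle between weight's own z axis and vertical below 0.05 rad and distance of weight from where it was at the start of the episode below 0.015 m and z of weight in the frame of scale between 0.077 and 0.087 m and linear speed of weight below 0.01 m/s and distance of each of mug, whistle, tape, carton from where it was at the start of the episode below 0.02 m); the robot touches nothing.
It fails at once if out of order: the weight touched, or green pressed, before blue is down; or the weight touched after green is pressed ((contact force between the fingers and weight above 0.5 N and value of joint key_blue below 0.006 m) or (value of joint key_green above 0.003 m and value of joint key_blue below 0.006 m) or (contact force between the fingers and weight above 0.5 N and value of joint key_green above 0.003 m)).
It fails at once if the yellow key is pressed (value of joint key_yellow above 0.003 m).
It fails at once if the weight is lifted off (12 mm up), tipped or shoved 25 mm aside (z of weight in the frame of scale above 0.094 m or (angle between weight's own z axis and vertical above 0.25 rad or distance of weight from where it was at the start of the episode above 0.025 m)).
It fails at once if the weight or a key is struck hard (over 25 N) (contact force between the fingers and weight above 25 N or contact force between the fingers and key_blue above 25 N or contact force between the fingers and key_green above 25 N).
It fails at once if a bystander is disturbed (moved 30 mm or tipped) ((distance of mug from where it was at the start of the episode above 0.03 m or angle between mug's own z axis and vertical above 0.4 rad) or (distance of whistle from where it was at the start of the episode above 0.03 m or angle between whistle's own z axis and vertical above 0.4 rad) or (distance of tape from where it was at the start of the episode above 0.03 m or angle between tape's own z axis and vertical above 0.4 rad) or (distance of carton from where it was at the start of the episode above 0.03 m or angle between carton's own z axis and vertical above 0.4 rad)).
It also fails if it takes over 58 s, if anything falls off the work surface, if the arm or the gripper's body presses on something with over 40 N, if the wrist force passes 120 N, or if a joint passes its speed limit or range.

## Working session

There is one attempt and no reset: what is moved stays moved. The work goes in short steps, Python scripts to look and compute and a tool call to move; the robot and the scene stay as the last step left them, time stands still between calls to the robot, and variables do not carry over. Pictures are saved under pics/ and viewed, and the job is handed in when it is done.

Besides the shell and the picture viewer there is one more tool, called after ">>>" as name(argument=value, ...), one argument or row to a line, values as JSON. arm_command: Moves the arm, as the interface text tells. Its arguments: {"type":"object","properties":{"deltas":{"type":"array","items":{"type":"object","properties":{"xyz":{"type":"array","items":{"type":"number"}},"turn":{"type":"array","items":{"type":"number"}}}}},"gripper":{"type":"number"},"force":{"type":"number"}},"required":["deltas"]}

```bash
mkdir -p pics
cat > h.py <<'E'
from cell import *
import numpy as np, cv2
def save(name,fn):
    c=camera(name); cv2.imwrite('pics/'+fn,c['color'][:,:,::-1]); np.save('pics/'+fn+'.npy',c,allow_pickle=True); return c
def load(fn): return np.load('pics/'+fn+'.npy',allow_pickle=True).item()
def ray(c,u,v):
    x=(u-c['cx'])/c['fx'];y=(v-c['cy'])/c['fy'];k=c['k1']
    rd=np.hypot(x,y);r=rd
    for _ in range(30): r=rd/(1+k*r*r)
    s=r/rd if rd>0 else 1
    R,_=cv2.Rodrigues(np.array(c['rvec'],float));t=np.array(c['tvec'],float).ravel()
    return -R.T@t, R.T@np.array([x*s,y*s,1])
def onplane(c,u,v,z):
    o,d=ray(c,u,v); return o+d*(z-o[2])/d[2]
def proj(c,P):
    R,_=cv2.Rodrigues(np.array(c['rvec'],float));t=np.array(c['tvec'],float).ravel()
    p=R@np.array(P,float)+t;x,y=p[:2]/p[2];f=1+c['k1']*(x*x+y*y)
    return x*f*c['fx']+c['cx'],y*f*c['fy']+c['cy']
E
python3 - <<'E'
from h import *
s=read_state();print(s)
save('scene','s0.png');save('top','t0.png')
E
```

```text
{'clock': 0.0, 'joints': array([ 1.16439087e+00,  3.00502851e-01,  1.52157756e+00, -2.65463897e-05,
        1.32069934e+00, -6.65680134e-02]), 'qd': array([-3.42157167e-05,  7.59139952e-06,  9.39632911e-05, -3.09343825e-04,
        7.02284414e-04,  1.67598237e-04]), 'effort': array([ 6.75143256e-04, -5.31804836e+01, -3.52735126e+01,  7.08563067e-02,
        2.44116521e-02, -6.48323976e-05]), 'eef_pos': array([183.22726981, 518.31789459, 215.87039689]), 'eef_rot': array([-3.14040648e+00, -5.33085208e-05,  2.80176177e+00]), 'wrist_force': array([ 0.18283842, -0.54627764, -0.26705768]), 'moment': array([0.00878249, 0.0235571 , 0.00086666]), 'finger_gap': 93.76103798216378}
```

View pics/s0.png

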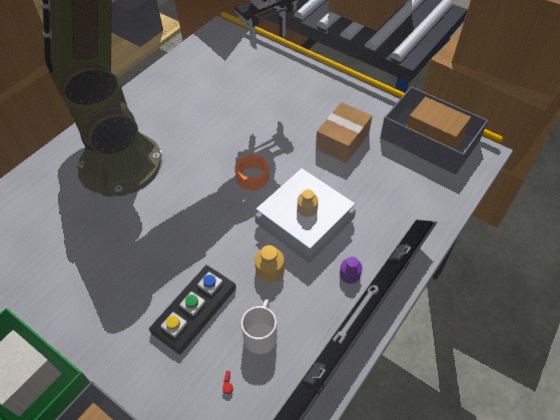

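View pics/t0.png

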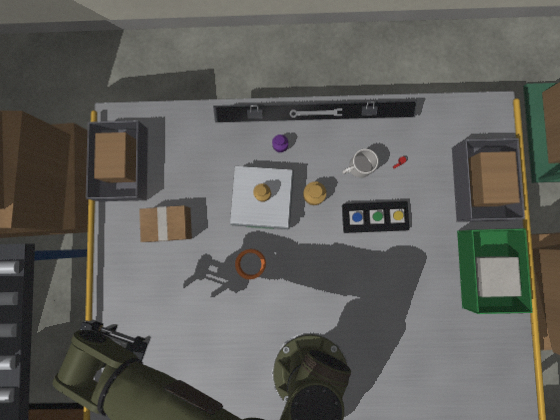

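Scene and top views show these candidates for the weight, in top-view pixels:
- brass on the pan (262,191)
- larger brass on the deck (315,192)
- purple (280,143)

The one on the pan fits, being brass, the smaller of the two, and standing on the pan. The keys run blue (357,217), green (378,216), yellow (398,215). Next I'll measure them and confirm in an enlarged crop.

```bash
cat > m.py <<'E'
from h import *
def blob(c,lo,hi,box):
    hsv=cv2.cvtColor(c['color'],cv2.COLOR_RGB2HSV)
    m=cv2.inRange(hsv,np.array(lo),np.array(hi)); k=np.zeros_like(m);x0,y0,x1,y1=box;k[y0:y1,x0:x1]=m[y0:y1,x0:x1]
    n,l,st,ce=cv2.connectedComponentsWithStats(k);i=1+np.argmax(st[1:,4]);return ce[i],st[i]
E
python3 - <<'E'
from m import *
boxes={'s0.png':(140,255,245,355),'t0.png':(340,195,415,235)}
cs={f:load(f) for f in boxes}
for n,lo,hi in [('blue',(105,120,60),(125,255,255)),('green',(60,100,50),(90,255,255)),('yellow',(20,120,90),(32,255,255))]:
    for f,b in boxes.items():
        ce,st=blob(cs[f],lo,hi,b); print(n,f,ce.round(1),st,onplane(cs[f],*ce,58 if f[0]=='t' else 56).round(1))
for f,b in {'s0.png':(290,180,325,220),'t0.png':(245,178,278,208)}.items():
    ce,st=blob(cs[f],(10,100,40),(30,255,255),b);print('brass',f,ce,st,onplane(cs[f],*ce,115).round(1))
t=cs['t0.png'];s=cs['s0.png']
a=cv2.resize(t['color'][165:225,225:335],None,fx=5,fy=5,interpolation=2)
b=cv2.resize(s['color'][170:290,235:345],None,fx=5,fy=5,interpolation=2)[:,:,:]
cv2.imwrite('pics/c1.png',a[:,:,::-1]);cv2.imwrite('pics/c2.png',b[:,:,::-1])
for q in [(t['cx'],t['cy']),]: print(ray(t,*q),ray(s,s['cx'],s['cy']))
E
```

```text
blue s0.png [208.9 280.4] [204 275  11  12 110] [ 513.9 -168.6   56. ]
blue t0.png [356.8 216.7] [353 213   9   9  64] [ 510.2 -166.1   58. ]
green s0.png [191.3 300.7] [186 295  12  12 118] [ 515.4 -236.2   56. ]
green t0.png [377.2 216. ] [373 212   9   9  63] [ 511.1 -233.2   58. ]
yellow s0.png [172.5 321.9] [166 316  14  13 138] [ 516.4 -304.1   56. ]
yellow t0.png [398. 215.] [394 211   9   9  67] [ 512.7 -301.7   58. ]
brass s0.png [307.46703297 197.16483516] [298 190  20  17 182] [589.1 152.9 115. ]
brass t0.png [261.85333333 192.09333333] [254 184  17  17 225] [592.6 142.8 115. ]
(array([ 435.04613493,   55.48004012, 1354.02658646]), array([ 0.09747302,  0.0173443 , -0.99508702])) (array([1049.27239608, -574.25270308, 1249.3988579 ]), array([-0.3526187 ,  0.46441649, -0.81238992]))
```

View pics/c1.png

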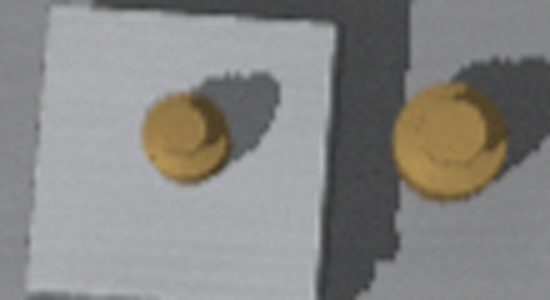

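View pics/c2.png

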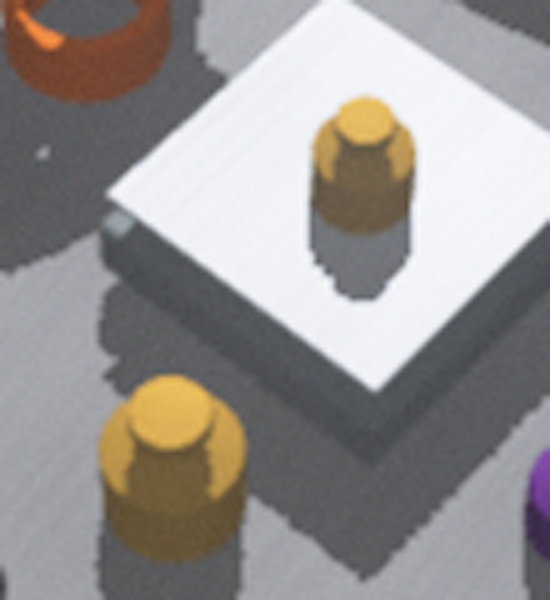

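Run:
```python
from m import *
s=load('s0.png');t=load('t0.png')
print('knob',onplane(s,307.5,193.5,148).round(1),onplane(t,261.4,190.5,148).round(1))
def tri(a,b):
    (o1,d1),(o2,d2)=ray(s,*a),ray(t,*b)
    k=np.linalg.lstsq(np.c_[d1,-d2],o2-o1,rcond=None)[0];p,q=o1+k[0]*d1,o2+k[1]*d2;return ((p+q)/2).round(1),np.linalg.norm(p-q).round(1)
print(tri((307.5,193.5),(261.4,190.5)))
for a,b in [((208.9,280.4),(356.8,216.7)),((191.3,300.7),(377.2,216)),((172.5,321.9),(398,215))]: print(tri(a,b))
```

```text
knob [595.9 141.6 148. ] [593.5 141.8 148. ]
(array([594.4, 142.5, 145.7]), np.float64(1.6))
(array([ 511. , -167. ,   50.5]), np.float64(0.7))
(array([ 512. , -234.7,   49.2]), np.float64(1.1))
(array([ 513.6, -303.3,   50.7]), np.float64(1.1))
```

>>> arm_command(
  deltas=[
    {"xyz": [0.02, -0.02, 0.03]},
    {"xyz": [0.03, -0.05, 0.01]},
    {"xyz": [0.03, -0.05, 0.01]},
    {"xyz": [0.03, -0.05, 0]},
    {"xyz": [0.03, -0.05, 0]},
    {"xyz": [0.03, -0.05, 0]},
    {"xyz": [0.03, -0.05, 0]},
    {"xyz": [0.03, -0.05, 0]},
    {"xyz": [0.03, -0.05, 0]},
    {"xyz": [0.03, -0.05, 0]},
  ],
  gripper=1,
  force=20,
)

```text
validation failed for argument at $.de...
```

>>> arm_command(
  deltas=[
    {"xyz": [0.02, -0.02, 0.03], "turn": [0, 0, 0]},
    {"xyz": [0.03, -0.05, 0.01], "turn": [0, 0, 0]},
    {"xyz": [0.03, -0.05, 0.01], "turn": [0, 0, 0]},
    {"xyz": [0.03, -0.05, 0], "turn": [0, 0, 0]},
    {"xyz": [0.03, -0.05, 0], "turn": [0, 0, 0]},
    {"xyz": [0.03, -0.05, 0], "turn": [0, 0, 0]},
    {"xyz": [0.03, -0.05, 0], "turn": [0, 0, 0]},
    {"xyz": [0.03, -0.05, 0], "turn": [0, 0, 0]},
    {"xyz": [0.03, -0.05, 0], "turn": [0, 0, 0]},
    {"xyz": [0.03, -0.05, 0], "turn": [0, 0, 0]},
  ],
  gripper=1,
  force=20,
)

```text
clock: 1.35
eef_pos: [473.9, 46.7, 266.4]
eef_rot: [3.142, -0.0, 2.802]
wrist_force: [0.8, 0.4, -0.4]
finger_gap: 0.3
```

>>> arm_command(
  deltas=[
    {"xyz": [0.008, -0.043, -0.01], "turn": [0, 0, 0]},
    {"xyz": [0.008, -0.043, -0.02], "turn": [0, 0, 0]},
    {"xyz": [0.008, -0.043, -0.03], "turn": [0, 0, 0]},
    {"xyz": [0.008, -0.043, -0.03], "turn": [0, 0, 0]},
    {"xyz": [0.006, -0.042, -0.03], "turn": [0, 0, 0]},
    {"xyz": [0, 0, 0], "turn": [0, 0, 0]},
    {"xyz": [0, 0, 0], "turn": [0, 0, 0]},
  ],
)

```text
clock: 2.22
eef_pos: [511.4, -165.0, 146.8]
eef_rot: [3.141, 0.0, 2.802]
wrist_force: [-0.4, 0.7, 0.3]
finger_gap: 0.5
```

Run:
```python
from m import *
from scipy.spatial.transform import Rotation as Ro
st=read_state();p=st['eef_pos'];R=Ro.from_euler('xyz',st['eef_rot']).as_matrix()
c=save('wrist','w1.png');M=np.array(c['mount']);print(p,st['wrist_force'],M.round(2).tolist())
T=np.eye(4);T[:3,:3]=R;T[:3,3]=p;W=np.linalg.inv(T@M)
c['rvec']=cv2.Rodrigues(W[:3,:3])[0];c['tvec']=W[:3,3]
for n,lo,hi in [('blue',(105,120,60),(125,255,255)),('green',(60,100,50),(90,255,255)),('yellow',(20,120,90),(32,255,255))]:
    try: ce,s=blob(c,lo,hi,(0,0,560,420)); print(n,ce.round(1),s,onplane(c,*ce,58).round(1))
    except Exception as e: print(n,e)
print('tip proj',proj(c,p+R@[0,0,11]))
save('top','t1.png')
```

```text
[ 511.36976697 -165.03179755  146.77439638] [-0.38950954  0.69113391  0.26681354] [[-0.0, -0.97, -0.23, 66.99], [1.0, -0.0, -0.0, -0.83], [0.0, -0.23, 0.97, -168.63], [0.0, 0.0, 0.0, 1.0]]
blue [276.9 218.8] [261 202  33  34 873] [ 509.5 -167.5   58. ]
green [209.4 243. ] [193 227  34  34 866] [ 510.5 -234.    58. ]
yellow [439.3 249.9] [ 386  206  108   88 6924] [588.1 -35.4  58. ]
tip proj (np.float64(280.52680814639024), np.float64(249.9486385143052))
```

View pics/w1.png

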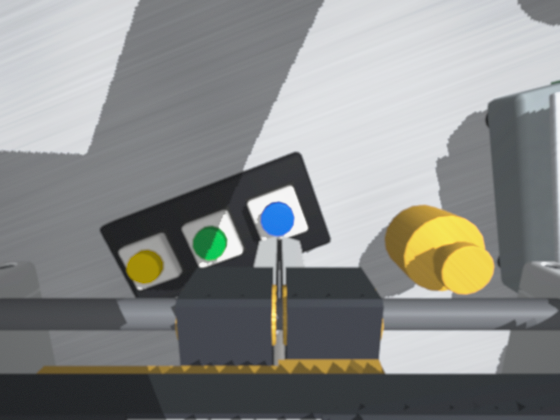

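The wrist view puts blue at (277,219) and green at (209,243). That gives about (510,-167) and (511,-234), agreeing with the other cameras within 2 mm. Descending on blue.

>>> arm_command(
  deltas=[
    {"xyz": [-0.001, -0.002, -0.02], "turn": [0, 0, 0]},
    {"xyz": [0, 0, -0.02], "turn": [0, 0, 0]},
    {"xyz": [0, 0, -0.02], "turn": [0, 0, 0]},
    {"xyz": [0, 0, -0.01], "turn": [0, 0, 0]},
    {"xyz": [0, 0, -0.004], "turn": [0, 0, 0]},
    {"xyz": [0, 0, 0], "turn": [0, 0, 0]},
  ],
)

```text
clock: 3.08
eef_pos: [510.6, -167.3, 73.0]
eef_rot: [-3.142, 0.001, 2.802]
wrist_force: [0.3, 0.3, -0.3]
finger_gap: 0.5
```

>>> arm_command(
  deltas=[
    {"xyz": [0, 0, -0.002], "turn": [0, 0, 0]},
    {"xyz": [0, 0, -0.002], "turn": [0, 0, 0]},
    {"xyz": [0, 0, -0.002], "turn": [0, 0, 0]},
    {"xyz": [0, 0, -0.001], "turn": [0, 0, 0]},
    {"xyz": [0, 0, 0], "turn": [0, 0, 0]},
  ],
)

```text
clock: 3.7
eef_pos: [510.5, -167.5, 65.5]
eef_rot: [-3.142, 0.0, 2.802]
wrist_force: [1.3, 0.1, 3.5]
finger_gap: 0.7
```

>>> arm_command(
  deltas=[
    {"xyz": [0, 0, -0.001], "turn": [0, 0, 0]},
    {"xyz": [0, 0, -0.001], "turn": [0, 0, 0]},
    {"xyz": [0, 0, -0.001], "turn": [0, 0, 0]},
    {"xyz": [0, 0, -0.001], "turn": [0, 0, 0]},
    {"xyz": [0, 0, -0.001], "turn": [0, 0, 0]},
    {"xyz": [0, 0, 0], "turn": [0, 0, 0]},
  ],
)

```text
clock: 4.45
eef_pos: [510.3, -167.4, 60.4]
eef_rot: [3.142, 0.0, 2.802]
wrist_force: [2.7, -0.7, 3.1]
finger_gap: 0.3
```

>>> arm_command(
  deltas=[
    {"xyz": [0, 0, -0.001], "turn": [0, 0, 0]},
    {"xyz": [0, 0, -0.001], "turn": [0, 0, 0]},
    {"xyz": [0, 0, 0], "turn": [0, 0, 0]},
  ],
)

```text
clock: 4.82
eef_pos: [510.4, -167.5, 58.7]
eef_rot: [-3.142, 0.0, 2.802]
wrist_force: [0.5, -0.0, 6.3]
finger_gap: 0.3
```

Force is rising past 3 N, so the stop is near. Pressing a little more to confirm.

>>> arm_command(
  deltas=[
    {"xyz": [0, 0, -0.001], "turn": [0, 0, 0]},
    {"xyz": [0, 0, -0.001], "turn": [0, 0, 0]},
    {"xyz": [0, 0, 0], "turn": [0, 0, 0]},
    {"xyz": [0, 0, 0], "turn": [0, 0, 0]},
  ],
)

```text
clock: 5.32
eef_pos: [510.4, -167.5, 57.0]
eef_rot: [-3.142, 0.0, 2.802]
wrist_force: [-1.3, -0.5, 10.6]
finger_gap: 0.5
```

>>> arm_command(
  deltas=[
    {"xyz": [0, 0, 0.005], "turn": [0, 0, 0]},
    {"xyz": [0, 0, 0.025], "turn": [0, 0, 0]},
    {"xyz": [0, 0, 0.04], "turn": [0, 0, 0]},
    {"xyz": [0, 0, 0.04], "turn": [0, 0, 0]},
    {"xyz": [0, 0, 0.04], "turn": [0, 0, 0]},
    {"xyz": [0.01, 0.03, 0.02], "turn": [0, 0, 0]},
    {"xyz": [0.01, 0.04, 0], "turn": [0, 0, 0]},
    {"xyz": [0.015, 0.05, 0], "turn": [0, 0, 0]},
    {"xyz": [0.015, 0.05, 0], "turn": [0, 0, 0]},
    {"xyz": [0.01, 0.05, 0], "turn": [0, 0, 0]},
    {"xyz": [0.005, 0.03, 0], "turn": [0, 0, 0]},
    {"xyz": [0, 0, 0], "turn": [0, 0, 0]},
  ],
)

```text
clock: 6.82
eef_pos: [574.8, 84.1, 225.6]
eef_rot: [-3.141, -0.002, 2.804]
wrist_force: [-0.3, -0.2, 2.0]
finger_gap: 0.2
```

Run:
```python
from m import *
from scipy.spatial.transform import Rotation as Ro
st=read_state();p=st['eef_pos'];R=Ro.from_euler('xyz',st['eef_rot']).as_matrix()
c=save('wrist','w2.png');M=np.array(c['mount']);print(p,st['wrist_force'])
T=np.eye(4);T[:3,:3]=R;T[:3,3]=p;W=np.linalg.inv(T@M)
c['rvec']=cv2.Rodrigues(W[:3,:3])[0];c['tvec']=W[:3,3];np.save('pics/w2.png.npy',c,allow_pickle=True)
s=save('scene','s2.png');cv2.imwrite('pics/s2c.png',cv2.resize(s['color'][260:350,140:250],None,fx=5,fy=5,interpolation=2)[:,:,::-1])
```

```text
[574.83903166  84.12847341 225.55947556] [-0.26697966 -0.20342218  1.96118091]
```

View pics/w2.png

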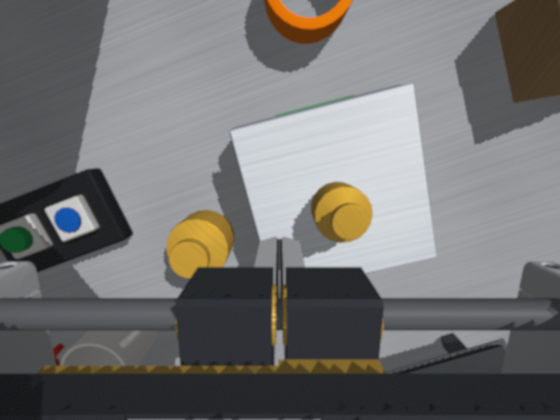

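View pics/s2c.png

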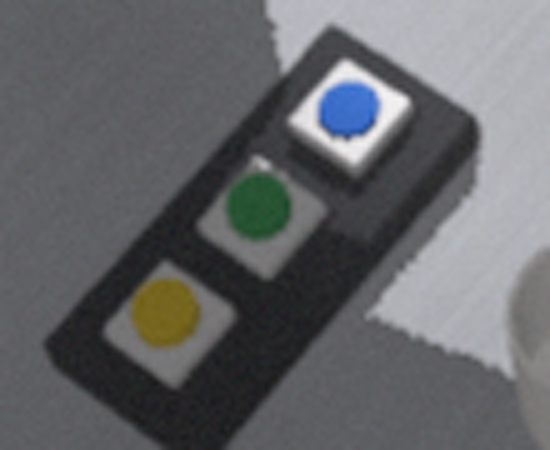

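Blue now sits visibly low in its housing (scene crop 350,110), while green and yellow stand proud. In the wrist view the weight's knob top is at about (351,222).

Run:
```python
from m import *
c=load('w2.png');print(onplane(c,351,222,148))
g=c['color'][150:270,290:400];cv2.imwrite('pics/w2c.png',cv2.resize(g,None,fx=5,fy=5,interpolation=2)[:,:,::-1])
print([tuple(np.round(proj(c,[594+16*a,142+16*b,148]))) for a,b in [(0,0),(1,0),(-1,0),(0,1),(0,-1)]])
```

```text
[594.21967025 142.39012104 148.        ]
[(np.float64(350.0), np.float64(222.0)), (np.float64(356.0), np.float64(239.0)), (np.float64(345.0), np.float64(205.0)), (np.float64(368.0), np.float64(216.0)), (np.float64(333.0), np.float64(228.0))]
```

View pics/w2c.png

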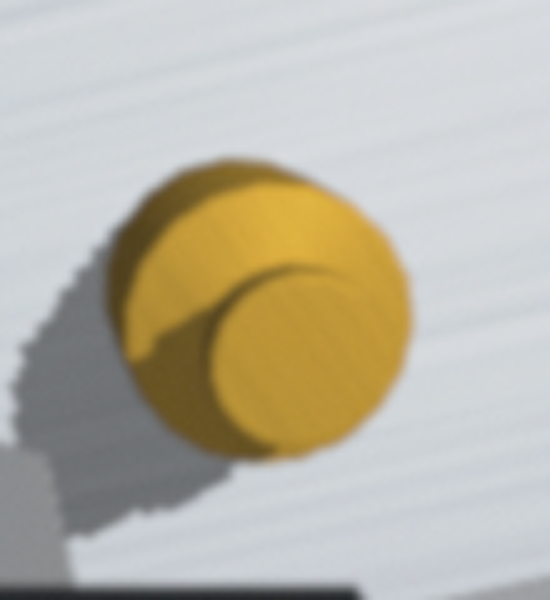

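The weight top at (594,142.5) agrees in all three views. Moving over it and down to about 5 mm above.

>>> arm_command(
  deltas=[
    {"xyz": [0.01, 0.03, 0], "turn": [0, 0, 0]},
    {"xyz": [0.0095, 0.028, 0], "turn": [0, 0, 0]},
    {"xyz": [0, 0, -0.02], "turn": [0, 0, 0]},
    {"xyz": [0, 0, -0.02], "turn": [0, 0, 0]},
    {"xyz": [0, 0, -0.014], "turn": [0, 0, 0]},
    {"xyz": [0, 0, -0.006], "turn": [0, 0, 0]},
    {"xyz": [0, 0, 0], "turn": [0, 0, 0]},
    {"xyz": [0, 0, 0], "turn": [0, 0, 0]},
  ],
)

```text
clock: 7.92
eef_pos: [595.1, 140.5, 167.2]
eef_rot: [3.141, 0.001, 2.802]
wrist_force: [1.3, -0.1, -0.0]
finger_gap: 0.3
```

>>> arm_command(
  deltas=[
    {"xyz": [-0.001, 0.002, -0.002], "turn": [0, 0, 0]},
    {"xyz": [0, 0, -0.002], "turn": [0, 0, 0]},
    {"xyz": [0, 0, -0.001], "turn": [0, 0, 0]},
    {"xyz": [0, 0, -0.001], "turn": [0, 0, 0]},
    {"xyz": [0, 0, -0.001], "turn": [0, 0, 0]},
    {"xyz": [0, 0, 0], "turn": [0, 0, 0]},
  ],
)

```text
clock: 8.68
eef_pos: [593.8, 142.5, 159.4]
eef_rot: [-3.141, -0.0, 2.802]
wrist_force: [0.1, 0.1, 0.1]
finger_gap: 0.4
```

>>> arm_command(
  deltas=[
    {"xyz": [0, 0, -0.001], "turn": [0, 0, 0]},
    {"xyz": [0, 0, -0.001], "turn": [0, 0, 0]},
    {"xyz": [0, 0, -0.001], "turn": [0, 0, 0]},
    {"xyz": [0, 0, 0], "turn": [0, 0, 0]},
  ],
)

```text
clock: 9.18
eef_pos: [593.9, 142.5, 156.6]
eef_rot: [3.141, 0.0, 2.802]
wrist_force: [0.6, -0.6, 3.0]
finger_gap: 0.5
```

>>> arm_command(
  deltas=[
    {"xyz": [0, 0, -0.001], "turn": [0, 0, 0]},
    {"xyz": [0, 0, -0.001], "turn": [0, 0, 0]},
    {"xyz": [0, 0, 0], "turn": [0, 0, 0]},
    {"xyz": [0, 0, 0], "turn": [0, 0, 0]},
  ],
)

```text
clock: 9.68
eef_pos: [593.9, 142.5, 154.6]
eef_rot: [3.141, 0.0, 2.802]
wrist_force: [0.1, -0.0, 4.1]
finger_gap: 0.4
```

The force rises about 1 N per mm and reads 4 N, so the pan has dipped about 4 mm. Lifting slowly so the pan comes back gently, then moving to green at (511,-234).

>>> arm_command(
  deltas=[
    {"xyz": [0, 0, 0.002], "turn": [0, 0, 0]},
    {"xyz": [0, 0, 0.002], "turn": [0, 0, 0]},
    {"xyz": [0, 0, 0.002], "turn": [0, 0, 0]},
    {"xyz": [0, 0, 0.004], "turn": [0, 0, 0]},
    {"xyz": [0, 0, 0.02], "turn": [0, 0, 0]},
    {"xyz": [0, 0, 0.03], "turn": [0, 0, 0]},
    {"xyz": [0, 0, 0.01], "turn": [0, 0, 0]},
    {"xyz": [-0.003, -0.026, 0], "turn": [0, 0, 0]},
    {"xyz": [-0.01, -0.04, 0], "turn": [0, 0, 0]},
    {"xyz": [-0.01, -0.05, 0], "turn": [0, 0, 0]},
    {"xyz": [-0.01, -0.05, 0], "turn": [0, 0, 0]},
  ],
)

```text
clock: 11.05
eef_pos: [560.1, -24.8, 223.7]
eef_rot: [-3.141, -0.001, 2.802]
wrist_force: [0.1, 0.5, 0.1]
finger_gap: 0.4
```

>>> arm_command(
  deltas=[
    {"xyz": [-0.01, -0.05, 0], "turn": [0, 0, 0]},
    {"xyz": [-0.01, -0.05, 0], "turn": [0, 0, 0]},
    {"xyz": [-0.01, -0.05, 0], "turn": [0, 0, 0]},
    {"xyz": [-0.01, -0.04, 0], "turn": [0, 0, 0]},
    {"xyz": [-0.01, -0.02, 0], "turn": [0, 0, 0]},
    {"xyz": [0, 0, -0.03], "turn": [0, 0, 0]},
    {"xyz": [0, 0, -0.04], "turn": [0, 0, 0]},
    {"xyz": [0, 0, -0.03], "turn": [0, 0, 0]},
    {"xyz": [0, 0, -0.02], "turn": [0, 0, 0]},
    {"xyz": [0, 0, 0], "turn": [0, 0, 0]},
    {"xyz": [0, 0, 0], "turn": [0, 0, 0]},
  ],
)

```text
clock: 12.42
eef_pos: [511.0, -233.6, 105.1]
eef_rot: [-3.141, 0.001, 2.802]
wrist_force: [0.2, 0.1, -0.1]
finger_gap: 0.5
```

Run:
```python
from m import *
from scipy.spatial.transform import Rotation as Ro
st=read_state();p=st['eef_pos'];R=Ro.from_euler('xyz',st['eef_rot']).as_matrix()
c=save('wrist','w3.png');M=np.array(c['mount'])
T=np.eye(4);T[:3,:3]=R;T[:3,3]=p;W=np.linalg.inv(T@M)
c['rvec']=cv2.Rodrigues(W[:3,:3])[0];c['tvec']=W[:3,3]
ce,s=blob(c,(60,100,50),(90,255,255),(0,0,560,420)); print(ce.round(1),s,onplane(c,*ce,58).round(1))
```

```text
[278.1 227.2] [259 214  39  26 780] [ 505.8 -233.5   58. ]
```

View pics/w3.png

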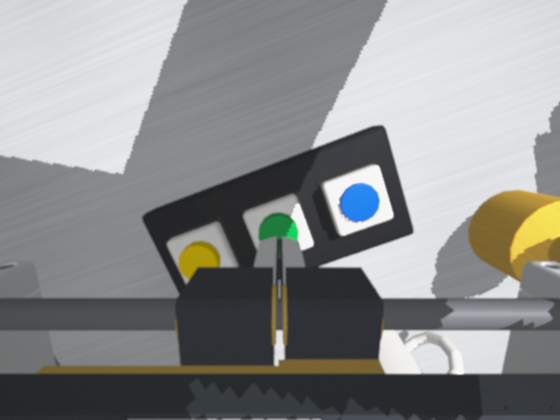

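The fingers are lined up with green (278,227). The lower part of the key is hidden by the fingertips, which explains the shifted centroid. Pressing now.

>>> arm_command(
  deltas=[
    {"xyz": [0, 0, -0.015], "turn": [0, 0, 0]},
    {"xyz": [0, 0, -0.012], "turn": [0, 0, 0]},
    {"xyz": [0, 0, -0.005], "turn": [0, 0, 0]},
    {"xyz": [0, 0, -0.002], "turn": [0, 0, 0]},
    {"xyz": [0, 0, -0.002], "turn": [0, 0, 0]},
    {"xyz": [0, 0, -0.002], "turn": [0, 0, 0]},
    {"xyz": [0, 0, -0.002], "turn": [0, 0, 0]},
    {"xyz": [0, 0, -0.001], "turn": [0, 0, 0]},
    {"xyz": [0, 0, -0.001], "turn": [0, 0, 0]},
    {"xyz": [0, 0, -0.001], "turn": [0, 0, 0]},
    {"xyz": [0, 0, 0], "turn": [0, 0, 0]},
  ],
)

```text
clock: 13.85
eef_pos: [510.9, -233.5, 61.4]
eef_rot: [-3.142, 0.0, 2.802]
wrist_force: [0.4, 0.5, 2.3]
finger_gap: 0.6
```

>>> arm_command(
  deltas=[
    {"xyz": [0, 0, -0.001], "turn": [0, 0, 0]},
    {"xyz": [0, 0, -0.001], "turn": [0, 0, 0]},
    {"xyz": [0, 0, -0.001], "turn": [0, 0, 0]},
    {"xyz": [0, 0, 0], "turn": [0, 0, 0]},
  ],
)

```text
clock: 14.35
eef_pos: [510.9, -233.5, 58.7]
eef_rot: [-3.142, 0.0, 2.802]
wrist_force: [-1.1, 0.2, 6.4]
finger_gap: 0.4
```

>>> arm_command(
  deltas=[
    {"xyz": [0, 0, -0.001], "turn": [0, 0, 0]},
    {"xyz": [0, 0, -0.001], "turn": [0, 0, 0]},
    {"xyz": [0, 0, 0], "turn": [0, 0, 0]},
    {"xyz": [0, 0, 0], "turn": [0, 0, 0]},
  ],
)

```text
clock: 14.85
eef_pos: [511.0, -233.5, 57.1]
eef_rot: [-3.141, 0.001, 2.802]
wrist_force: [-2.3, 1.0, 11.0]
finger_gap: 0.7
```

>>> arm_command(
  deltas=[
    {"xyz": [0, 0, 0.005], "turn": [0, 0, 0]},
    {"xyz": [0, 0, 0.02], "turn": [0, 0, 0]},
    {"xyz": [0, 0, 0.04], "turn": [0, 0, 0]},
    {"xyz": [0, 0, 0.04], "turn": [0, 0, 0]},
    {"xyz": [0, 0, 0.04], "turn": [0, 0, 0]},
    {"xyz": [-0.03, 0, 0.02], "turn": [0, 0, 0]},
    {"xyz": [-0.04, 0, 0], "turn": [0, 0, 0]},
    {"xyz": [-0.04, 0, 0], "turn": [0, 0, 0]},
    {"xyz": [0, 0, 0], "turn": [0, 0, 0]},
    {"xyz": [0, 0, 0], "turn": [0, 0, 0]},
  ],
)

```text
clock: 16.1
eef_pos: [401.2, -233.6, 221.5]
eef_rot: [-3.142, 0.0, 2.802]
wrist_force: [0.0, -0.1, 0.2]
finger_gap: 0.5
```

Run:
```python
from m import *
s=save('scene','s4.png');cv2.imwrite('pics/s4c.png',cv2.resize(s['color'][150:350,140:400],None,fx=3,fy=3,interpolation=2)[:,:,::-1])
t=save('top','t4.png')
for f,b in {'s0.png':(290,180,325,220),'t0.png':(245,178,278,208)}.items():
    for c in (load(f),s if f[0]=='s' else t):
        print(f,blob(c,(10,100,40),(30,255,255),b)[0])
print(read_state()['wrist_force'])
```

```text
s0.png [307.46703297 197.16483516]
s0.png [307.46703297 197.16483516]
t0.png [261.85333333 192.09333333]
t0.png [261.87665198 192.18061674]
[-0.1364196   0.8163265  -0.15548892]
```

View pics/s4c.png

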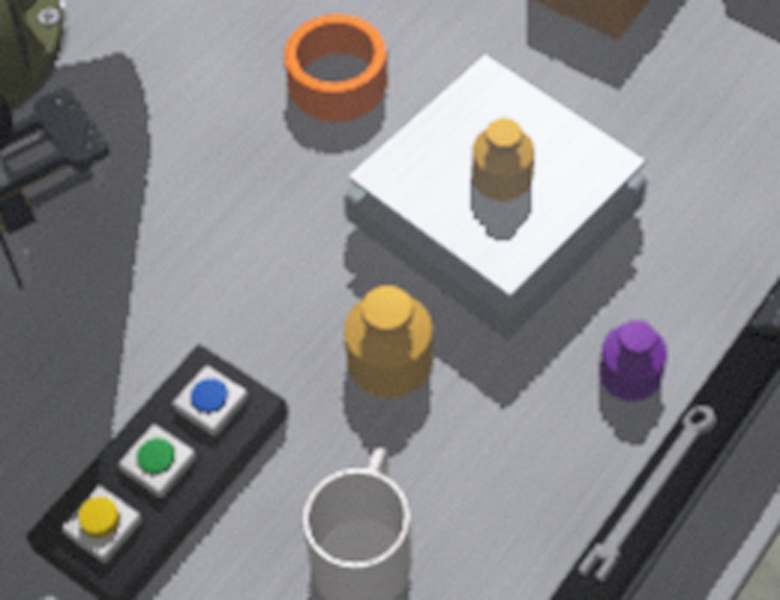

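View pics/t4.png

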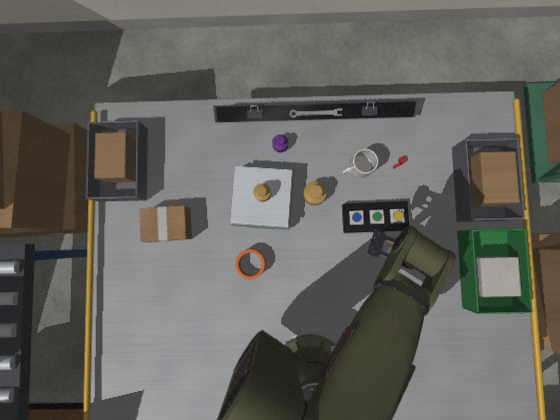

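Blue (crop 209,395) and green (156,455) are low, and yellow (98,517) still stands proud. The weight's centroid hasn't moved, and the mug, whistle, tape and carton are where they were. The hand is clear, so I'm handing in.

```bash
python3 -c "
from cell import *
print(sign_off())"
```

```text
the job is handed in; nothing more can be done
None
```

The scale check is done and handed in at about 16 s of the 58 s allowed; the hand-in reports no verdict. With the fingertips shut, I did the three steps in order:
1. **Blue key:** pressed to its stop. Force at the end was about 10.6 N, rising 2.5 N per mm, which is the cushion giving once the key is fully down.
2. **Brass weight:** tapped the smaller one, on the pan, with about 4 N. The pan dipped about 4 mm, judged from how far the hand went down and the force.
3. **Green key:** pressed to its stop, ending at about 11 N.

My last pictures show blue and green low and yellow still up. The weight stands where it was (its centroid shifted by no more than 0.1 px in two views), and the mug, whistle, tape and carton look unmoved. The hand is clear, with the wrist force reading near zero.

The camera views agreed within 2–4 mm across the deck. Triangulated key heights came out about 8 mm low (50 instead of 58 mm), so I used the given heights, and contact was felt within a few millimetres of them. Before the green press, the green key's measured centre was off because the fingertips partly hid it, so I used the earlier position.

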